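# Line up the laundry containers by height

### The job

Line up the four laundry containers on the row of black rubber pads on the white ledge in order of height, one on the middle of each pad: the tallest on the pad next to the black bookend, then shorter and shorter away from it. Leave them all standing upright and let go, never tip one over, and leave the glass jar of pegs where it is.

Things in the scene. Friction and masses are not known exactly. Their poses are not given: they have to be found in the camera images.
- can: spray can, the tallest container: 150 mm tall. Bare aluminium, 48 mm in diameter up to 112 mm, then a white plastic cap 46 mm in diameter, straight up to 140 mm, bevelled above. About 0.25 kg. It stands upright on the counter at the start; origin: centre of its underside, z up along its axis; round, so its yaw does not matter.
- bottle: white plastic bottle, the second tallest: 122 mm tall. Body 54 mm in diameter up to 66 mm, sloping shoulder to 84 mm, then a straight grey cap 36 mm in diameter from 84 to 122 mm. About 0.25 kg. It stands upright on the counter at the start; origin: centre of its underside, z up along its axis; round, so its yaw does not matter.
- canister: white ceramic canister with a wooden lid, the third tallest: 94 mm tall. Body 52 mm in diameter up to 66 mm, lid 53 mm in diameter from 66 mm to the top. About 0.3 kg. It stands upright on the counter at the start; origin: centre of its underside, z up along its axis; round, so its yaw does not matter.
- tub: squat grey plastic tub with a white lid, the shortest and broadest: 66 mm tall, 58 mm in diameter all the way up. About 0.22 kg. It stands upright on the counter at the start; origin: centre of its underside, z up along its axis; round, so its yaw does not matter.
- pad_a: one of four identical black rubber discs, 68 mm in diameter and 3 mm thick, fixed in a straight row 90 mm apart on a white ledge (100 x 520 mm, 12 mm high), so their tops are 15 mm above the counter. Origin: centre of its underside, 12 mm above the counter. The letter says nothing of its place in the row, which changes from start to start.
- pad_b: one of four identical black rubber discs, 68 mm in diameter and 3 mm thick, fixed in a straight row 90 mm apart on a white ledge (100 x 520 mm, 12 mm high), so their tops are 15 mm above the counter. Origin: centre of its underside, 12 mm above the counter. The letter says nothing of its place in the row, which changes from start to start.
- pad_c: one of four identical black rubber discs, 68 mm in diameter and 3 mm thick, fixed in a straight row 90 mm apart on a white ledge (100 x 520 mm, 12 mm high), so their tops are 15 mm above the counter. Origin: centre of its underside, 12 mm above the counter. The letter says nothing of its place in the row, which changes from start to start.
- pad_d: one of four identical black rubber discs, 68 mm in diameter and 3 mm thick, fixed in a straight row 90 mm apart on a white ledge (100 x 520 mm, 12 mm high), so their tops are 15 mm above the counter. Origin: centre of its underside, 12 mm above the counter. The letter says nothing of its place in the row, which changes from start to start.
- stop: the black steel bookend that stands at one end of the row of pads, at either end from start to start, 80 mm from the centre of the last pad and in line with the pads (a soap dish, 80 x 50 mm and 23 mm high, stands likewise at the other end). Fixed upright plate, 70 mm across the row and 64 mm high, on a 50 mm foot. Origin: centre of its underside, 12 mm above the counter; its y axis runs along the row (either way), its x axis across it.
- peg_jar: glass jar of clothes pegs with a steel lid, 68 mm in diameter and 90 mm tall, standing loose behind the row; a bystander, to be left alone. Origin: centre of its underside.

How it is judged:
At the end, for the whole second after the job is handed in: Each container stands upright (within 0.08 rad) and at rest on a pad, its axis within 13 mm of the pad's centre; counted from the bookend the order is can, bottle, canister, tub (150, 122, 94, 66 mm tall) ((horizontal distance between can and pad_a below 0.013 m or horizontal distance between can and pad_b below 0.013 m or horizontal distance between can and pad_c below 0.013 m or horizontal distance between can and pad_d below 0.013 m) and horizontal distance between can and stop between 0.055 and 0.105 m and height (world z) of can between 0.012 and 0.019 m and angle between each of can, bottle, canister, tub's own z axis and vertical below 0.08 rad and linear speed of each of can, bottle, canister, tub below 0.02 m/s and angular speed of each of can, bottle, canister, tub below 0.2 rad/s and (horizontal distance between bottle and pad_a below 0.013 m or horizontal distance between bottle and pad_b below 0.013 m or horizontal distance between bottle and pad_c below 0.013 m or horizontal distance between bottle and pad_d below 0.013 m) and horizontal distance between bottle and stop between 0.145 and 0.195 m and height (world z) of bottle between 0.012 and 0.019 m and (horizontal distance between canister and pad_a below 0.013 m or horizontal distance between canister and pad_b below 0.013 m or horizontal distance between canister and pad_c below 0.013 m or horizontal distance between canister and pad_d below 0.013 m) and horizontal distance between canister and stop between 0.235 and 0.285 m and height (world z) of canister between 0.012 and 0.019 m and (horizontal distance between tub and pad_a below 0.013 m or horizontal distance between tub and pad_b below 0.013 m or horizontal distance between tub and pad_c below 0.013 m or horizontal distance between tub and pad_d below 0.013 m) and horizontal distance between tub and stop between 0.325 and 0.375 m and height (world z) of tub between 0.012 and 0.019 m); the robot touches nothing.
It fails at once if the can is tipped over (angle between can's own z axis and vertical above 0.7 rad).
It fails at once if the bottle is tipped over (angle between bottle's own z axis and vertical above 0.7 rad).
It fails at once if the canister is tipped over (angle between canister's own z axis and vertical above 0.7 rad).
It fails at once if the tub is tipped over (angle between tub's own z axis and vertical above 0.7 rad).
It fails at once if the glass peg jar is pushed away or knocked over (distance of peg_jar from where it was at the start of the episode above 0.03 m or angle between peg_jar's own z axis and vertical above 0.4 rad).
It also fails if it takes over 106 s, if anything falls off the work surface, if the arm or the gripper's body presses on something with over 40 N, if the wrist force passes 120 N, or if a joint passes its speed limit or range.

### The arm

A 6-joint arm with a two-finger parallel gripper is mounted at the origin on the work surface. World frame = base frame: x ahead of the robot, y to its left, z up, the work surface at z = 0. Lengths are in m, angles in rad, forces in N, time in s.
With the tool pointing down it reaches from about 0.25 to 0.725 m from the base axis. Payload 4 kg.
Tool frame: the origin (TCP) lies on the centre line of the jaws, within the pads' length; the fingertips stand 17 mm ahead of it and the grasp point (between the pads) lies 2 mm behind it; z points along the fingers, y is the line along which they close (so a half turn about z gives the same grasp; the last joint's range is limited). The gripper opens to 85 mm and grips with 20 to 120 N. Pads are 22 mm wide; open, the fingers measure 114 mm over their backs; the gripper's body (76 mm by 85 mm) begins 54 mm behind the grasp point. The pads swing forward as they close: fully open they stand 13 mm farther back than shut.
Start: joints at [1.208, 0.241, 0.005, 1.335, 0, 1.571], TCP at [0.177, 0.467, 0.214] pointing down, gripper open.
Joint ranges: [-2.72, 2.72], [-1.05, 1.87], [-1.09, 1.28], [-1.99, 2.15], [-1.42, 1.44], [-3.14, 3.14]. Speed limits (rad/s): [2.79, 2.79, 3.14, 3.14, 3.14, 3.14].

### API

Orientations are given as a unit quaternion [x, y, z, w].
In Python, from workcell import get_obs, imaging, order gives the robot as it stands.
- The arm moves only by the tool apply_moves, never from a script. Its argument "targets" is a list that holds one entry, the list of rows, each a list of 5 numbers: the shift along the world's x, y, z in units of 40 mm (1.0 is 40 mm), then the turn about the world's z in degrees, then the gripper command: -1 is shut, 1 is fully open, values between are in proportion. In form: [[[dx, dy, dz, turn, fingers], ...]]. A call has 1 to 8 rows; each row shifts and turns the commanded pose from where the row before left it; what a row does not reach is not made up. A row lasts 1/12 s, in which the tool goes at most 41.7 mm and 7.16 degrees, less where a joint would pass 70% of its speed; a pose out of reach is approached as far as the arm can. A call is refused whole if a number of a shift passes 1 or a number of a turn 7.16, either way. A call with a gripper value outside its range is refused whole. The fingers move at their own pace and stop on an object; the grip force is fixed at half the most. Time passes only in rows, so rows that do not move let the fingers close. It gives the time, the measured TCP pose, the force, the opening and the grip force at its end, in the units of the state.
- get_obs(): the state, without advancing time (a new reading comes with each control period).
- imaging.camera(name): name is "side" or "top" or "wrist"; returns (picture, depth): 480x640x3 uint8, blue, green, red; 480x640 float32, m along the optical axis (not along the pixel's ray), 0 where there is no reading.
- imaging.get_calibration(name): a dict with "camera_matrix" (3x3 intrinsics, pixels), "eye" and "rotation" of the camera in the world; the wrist camera has in their place "hand_eye" (4x4, takes a point from camera to tool coordinates, whose origin is the TCP and whose axes are the flange's). Camera axes: x right, y down, z forward; pixel columns grow to the right and rows downward; lengths in m; the calibration is good to about 2 mm. A picture is of the moment at which its call begins: read the wrist's pose just before it. get_calibration takes no time and is no camera call.
- order.job_done(): hands the job in; it is judged then, once.
The state is a dict: "clock": time; "joint_pos": joint angles; "joint_vel": joint speeds; "tau": joint torques, N m; "eef_pos": TCP position; "tool_rot": TCP orientation; "ft_force": force on the tool from outside, world axes, zero at the start; "ft_torque": the same for the moment, N m; "grip_width": finger opening in m; "grasp_force": force on a finger pad.
Only numpy, scipy, OpenCV 4.12 (cv2) and the standard library are available. Lean on these libraries where they do the work, as an engineer would, in place of code of your own. Each camera call takes 0.05 s, during which the arm holds its last target. There are 200 camera calls.

## Working session

There is one attempt and no reset: what is moved stays moved. The work goes in short steps, Python scripts to look and compute and a tool call to move; the robot and the scene stay as the last step left them, time stands still between calls to the robot, and variables do not carry over. Pictures are saved under pics/ and viewed, at most 14 in all, crops included, and the job is handed in when it is done.

Besides the shell and the picture viewer there is one more tool, called after ">>>" as name([rows], argument=value, ...), one row to a line, values as JSON. apply_moves: Moves the arm, as the interface text tells. Its arguments: {"type":"object","properties":{"targets":{"type":"array","items":{"type":"array","items":{"type":"array","items":{"type":"number"}}}}},"required":["targets"]}

```bash
ls; mkdir -p pics; cat > h.py <<'E'
import numpy as np, cv2
from workcell import get_obs, imaging, order
def ray(name,uv):
    c=imaging.get_calibration(name);K=np.array(c['camera_matrix']);R=np.array(c['rotation']);e=np.array(c['eye'])
    return e,R@np.linalg.solve(K,[uv[0],uv[1],1.])
def onz(name,uv,z):
    e,d=ray(name,uv);return e+d*(z-e[2])/d[2]
def cloud(name,dep):
    c=imaging.get_calibration(name);K=np.array(c['camera_matrix']);R=np.array(c['rotation']);e=np.array(c['eye'])
    v,u=np.mgrid[:480,:640];p=np.stack([u,v,np.ones_like(u)],-1)@np.linalg.inv(K).T*dep[...,None]
    return p@R.T+e
E
python3 - <<'E'
from h import *
o=get_obs();print({k:np.round(v,3) for k,v in o.items()})
for n in('top','side'):
    im,d=imaging.camera(n);cv2.imwrite(f'pics/{n}0.png',im);np.save(f'{n}d.npy',d)
    c=imaging.get_calibration(n);print(n,c)
E
```

```text
pics
{'clock': np.float64(0.0), 'joint_pos': array([1.208, 0.241, 0.004, 1.335, 0.   , 1.571]), 'joint_vel': array([-0.   , -0.001,  0.   ,  0.001, -0.   , -0.   ]), 'tau': array([ 1.0000e-03, -3.7231e+01,  2.5241e+01,  1.7000e-02,  0.0000e+00,
        0.0000e+00]), 'eef_pos': array([0.177, 0.467, 0.213]), 'tool_rot': array([ 0.18 ,  0.984, -0.001, -0.   ]), 'ft_force': array([0.514, 0.32 , 0.025]), 'ft_torque': array([ 0.01 , -0.047, -0.01 ]), 'grasp_force': np.float64(0.0), 'grip_width': np.float64(0.085)}
top {'camera_matrix': array([[620.36471124,   0.        , 324.65856815],
       [  0.        , 620.36471124, 235.80857636],
       [  0.        ,   0.        ,   1.        ]]), 'eye': array([ 0.34549944, -0.01737201,  1.21897917]), 'rotation': array([ 0.70962821, -0.69831251,  0.05924751, -0.07264415])}
side {'camera_matrix': array([[466.81293936,   0.        , 320.00327336],
       [  0.        , 466.81293936, 236.34326502],
       [  0.        ,   0.        ,   1.        ]]), 'eye': array([ 0.20131717, -0.75666463,  0.62394641]), 'rotation': array([ 0.85976647, -0.19822974,  0.11726778, -0.45580133])}
```

```bash
sed -i "s/R=np.array(c\['rotation'\])/R=Rotation.from_quat(c['rotation']).as_matrix()/; 1a from scipy.spatial.transform import Rotation" h.py; python3 -c "
from h import *;print(onz('top',(320,240),0), onz('side',(320,240),0))"
```

```text
[0.56706486 0.01703962 0.        ] [0.62265523 0.0553247  0.        ]
```

View pics/top0.png

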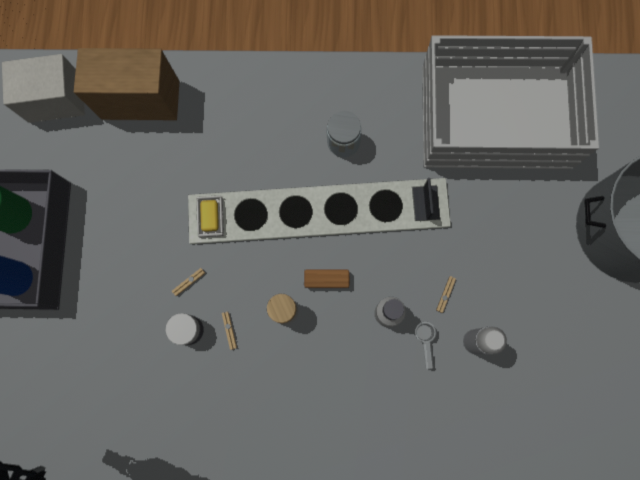

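View pics/side0.png

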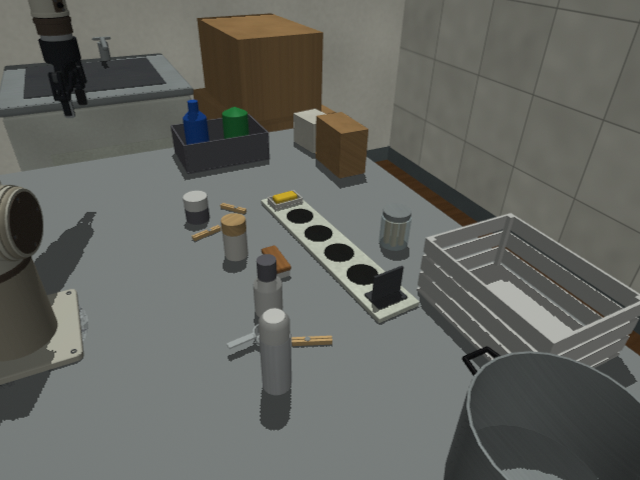

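The top view shows the bookend at the right end (430,200), pads at (251,214)…(386,205), tub (184,329), canister (281,309), bottle (393,310), can (491,341) and jar (344,130). The side view shows the same, with the bookend nearest the camera (388,285).

```bash
python3 - <<'E'
from h import *
im=cv2.imread('pics/top0.png');d=np.load('topd.npy');P=cloud('top',d)
s=cv2.imread('pics/side0.png');ds=np.load('sided.npy');S=cloud('side',ds)
def tri(a,b):
    e1,d1=ray('top',a);e2,d2=ray('side',b)
    t=np.linalg.lstsq(np.c_[d1,-d2],e2-e1,rcond=None)[0]
    p,q=e1+t[0]*d1,e2+t[1]*d2;return (p+q)/2,np.linalg.norm(p-q)
# pads: dark blobs
def blobs(im,box,lo,hi):
    x,y,w,h=box;m=np.zeros(im.shape[:2],np.uint8);g=cv2.cvtColor(im,cv2.COLOR_BGR2GRAY)
    m[y:y+h,x:x+w]=(g[y:y+h,x:x+w]<22)*255
    n,l,st,c=cv2.connectedComponentsWithStats(m);return sorted([tuple(np.round(c[i],1)) for i in range(1,n) if lo<st[i,4]<hi])
bt=blobs(im,(220,180,190,60),300,1500);bs=blobs(s,(270,195,110,90),100,1500);print(bt,bs)
for b in bt: print('pad',onz('top',b,.015).round(4))
for a,b in zip(bt,bs): print(tri(a,b))
# containers
for n,uv,suv,h in(('tub',(184,329),(195,196),.066),('canister',(281,309),(234,220),.094),('bottle',(393,310),(266,260),.122),('can',(491,341),(275,315),.15)):
    u,v=uv;zt=np.percentile(P[v-8:v+9,u-8:u+9,2],60)
    W=(np.abs(P[...,2]-zt)<.006)&(np.hypot(*(P[...,:2]-P[v,u,:2]).transpose(2,0,1))<.05)
    vv,uu=np.nonzero(W);(c,r)=cv2.minEnclosingCircle(np.c_[uu,vv].astype(np.float32))
    print(n,'z',zt.round(4),'c',c,round(r,1),'top ray',onz('top',c,zt).round(4),'tri',tri(c,suv)[0].round(4),tri(c,suv)[1].round(4),'depthmean',P[W].mean(0).round(4))
    # side cloud: top points
    c0=P[W].mean(0);M=(np.hypot(*(S[...,:2]-c0[:2]).transpose(2,0,1))<.035)&(S[...,2]>zt-.006)
    print('   side cloud top',S[M].mean(0).round(4),M.sum())
for n,uv in(('jar',(344,130)),('stop',(430,200))):
    print(n,onz('top',uv,.09 if n=='jar' else .07).round(3))
E
```

```text
[] []
tub z 0.0669 c (180.56556701660156, 328.057373046875) 15.9 top ray [0.386  0.2694 0.0669] tri [0.3867 0.2699 0.0647] 0.0012 depthmean [0.3856 0.269  0.0663]
   side cloud top [0.3863 0.2643 0.0657] 253
canister z 0.0949 c (280.9929504394531, 307.62677001953125) 14.7 top ray [0.4246 0.0825 0.0949] tri [0.4262 0.0825 0.0912] 0.0028 depthmean [0.4247 0.083  0.0945]
   side cloud top [0.4248 0.0787 0.0936] 287
bottle z 0.1229 c (393.203125, 308.59375) 10.2 top ray [ 0.4242 -0.1173  0.1229] tri [ 0.4246 -0.1176  0.1205] 0.0005 depthmean [ 0.4243 -0.1175  0.1226]
   side cloud top [ 0.4241 -0.121   0.1216] 227
can z 0.1506 c (493.0, 339.5625) 12.9 top ray [ 0.3728 -0.2831  0.1506] tri [ 0.3743 -0.284   0.149 ] 0.003 depthmean [ 0.3728 -0.2838  0.1496]
   side cloud top [ 0.3722 -0.2896  0.1491] 413
jar [ 0.765 -0.027  0.09 ]
stop [ 0.635 -0.193  0.07 ]
```

```bash
cat >> h.py <<'E'
def tri(a,b):
    e1,d1=ray('top',a);e2,d2=ray('side',b)
    t=np.linalg.lstsq(np.c_[d1,-d2],e2-e1,rcond=None)[0]
    p,q=e1+t[0]*d1,e2+t[1]*d2;return (p+q)/2
def darkblobs(im,box,lo,hi,th=45):
    x,y,w,h=box;m=np.zeros(im.shape[:2],np.uint8);g=im.max(2)
    m[y:y+h,x:x+w]=(g[y:y+h,x:x+w]<th)*255
    n,l,st,c=cv2.connectedComponentsWithStats(m);return sorted([tuple(np.round(c[i],1)) for i in range(1,n) if lo<st[i,4]<hi])
E
python3 - <<'E'
from h import *
im=cv2.imread('pics/top0.png');s=cv2.imread('pics/side0.png')
print(im[214,251],im[190,251],s[216,300],s[205,280])
bt=darkblobs(im,(225,180,183,60),300,1500);bs=darkblobs(s,(270,195,110,90),100,1500);print(bt,bs)
for b in bt: print('pad',onz('top',b,.015).round(4))
for a,b in zip(bt,bs): print(tri(a,b).round(4))
E
```

```text
[21 22 23] [122 125 122] [24 25 24] [88 93 92]
[(np.float64(250.6), np.float64(214.4)), (np.float64(295.5), np.float64(211.5)), (np.float64(340.6), np.float64(208.4)), (np.float64(385.5), np.float64(205.5))] [(np.float64(299.5), np.float64(215.6)), (np.float64(317.9), np.float64(232.9)), (np.float64(338.5), np.float64(252.1)), (np.float64(363.0), np.float64(274.6))]
pad [0.6142 0.1559 0.015 ]
pad [0.6213 0.0665 0.015 ]
pad [ 0.6289 -0.0232  0.015 ]
pad [ 0.636  -0.1124  0.015 ]
[0.6148 0.156  0.0139]
[0.622  0.0665 0.0136]
[ 0.6292 -0.0232  0.014 ]
[ 0.638  -0.1132  0.0115]
```

>>> apply_moves([
  [[0.4,-0.9,0,-7,1],[0.4,-0.9,0,-7,1],[0.4,-0.9,0,-7,1],[0.4,-0.9,0,-7,1],[0.4,-0.9,0,-7,1],[0.4,-0.9,0,-7,1],[0.4,-0.9,0,-7,1],[0.4,-0.9,0,-7,1]],
])

```text
clock: 0.77
eef_pos: [0.3054, 0.1776, 0.2133]
tool_rot: [0.623, 0.782, -0.0, 0.0]
ft_force: [1.2, 0.3, -0.1]
grip_width: 0.0856
grasp_force: 0.0
```

Pads are at (0.636,-0.113), (0.629,-0.023), (0.6215,0.0665) and (0.6145,0.156); the heights agree. I take the can first.

>>> apply_moves([
  [[0.12,-0.83,0,-4.3,1],[0.12,-0.83,0,-4.3,1],[0.12,-0.83,0,0,1],[0.12,-0.83,0,0,1],[0.12,-0.83,0,0,1],[0.12,-0.83,0,0,1],[0.12,-0.83,0,0,1],[0.12,-0.83,0,0,1]],
])

```text
clock: 1.43
eef_pos: [0.3434, -0.0878, 0.2134]
tool_rot: [0.678, 0.735, 0.0, -0.0]
ft_force: [0.5, 0.7, 0.4]
grip_width: 0.0855
grasp_force: 0.0
```

>>> apply_moves([
  [[0.12,-0.82,0,0,1],[0.12,-0.82,0,0,1],[0.12,-0.82,0,0,1],[0.12,-0.82,0,0,1],[0.12,-0.82,0,0,1],[0.12,-0.82,0,0,1],[0,0,0,0,1],[0,0,0,0,1]],
])

```text
clock: 2.1
eef_pos: [0.3721, -0.2839, 0.2125]
tool_rot: [0.679, 0.734, 0.0, -0.001]
ft_force: [-0.8, 0.8, -0.4]
grip_width: 0.0853
grasp_force: 0.0
```

```bash
python3 - <<'E'
from h import *
o=get_obs();im,d=imaging.camera('wrist');cv2.imwrite('pics/w1.png',im)
c=imaging.get_calibration('wrist');T=np.array(c['hand_eye']);K=np.array(c['camera_matrix'])
R=Rotation.from_quat(o['tool_rot']).as_matrix()
v,u=np.mgrid[:480,:640];p=np.stack([u,v,np.ones_like(u)],-1)@np.linalg.inv(K).T*d[...,None]
p=(p@T[:3,:3].T+T[:3,3])@R.T+o['eef_pos']
M=(d>0)&(np.abs(p[...,2]-.148)<.004)&(np.hypot(p[...,0]-.373,p[...,1]+.284)<.05)
print(o['eef_pos'],o['joint_pos'],T.round(3),M.sum(),p[M].mean(0),p[M].max(0),p[M].min(0))
E
```

```text
[ 0.37213903 -0.2839209   0.21251912] [-6.51885670e-01  1.79721708e-01 -7.48815904e-02  1.31831708e+00
  2.21896775e-04  8.41309136e-01] [[ 0.    -0.958 -0.287  0.072]
 [ 1.     0.    -0.001 -0.   ]
 [ 0.001 -0.287  0.958 -0.159]
 [ 0.     0.     0.     1.   ]] 3468 [ 0.37103405 -0.28361943  0.14786598] [ 0.39038504 -0.26554998  0.15064892] [ 0.35162921 -0.30384013  0.14400315]
```

The close wrist measurement (0.371,-0.284) confirms the can; go down and grip.

>>> apply_moves([
  [[0,0,-0.5,0,1],[0,0,-0.5,0,1],[0,0,-0.5,0,1],[0,0,-0.45,0,1],[0,0,-0.3,0,1],[0,0,0,0,1],[0,0,0,0,0],[0,0,0,0,-0.3]],
])

```text
clock: 2.82
eef_pos: [0.3732, -0.2825, 0.1245]
tool_rot: [0.678, 0.735, 0.0, 0.001]
ft_force: [0.2, 0.2, 0.5]
grip_width: 0.0639
grasp_force: 0.0
```

>>> apply_moves([
  [[0,0,0,0,-1],[0,0,0,0,-1],[0,0,0,0,-1],[0,0,0,0,-1]],
])

```text
clock: 3.15
eef_pos: [0.3728, -0.2838, 0.1253]
tool_rot: [0.678, 0.735, -0.001, 0.001]
ft_force: [-2.1, 0.5, 6.8]
grip_width: 0.035
grasp_force: 50.4
```

```bash
python3 - <<'E'
from h import *
o=get_obs();print(o['grip_width'],o['grasp_force'],o['ft_force'])
im,d=imaging.camera('side');cv2.imwrite('pics/s1.png',cv2.resize(im[150:430,150:450],None,fx=2,fy=2))
E
```

```text
0.034970252538308315 50.363399211255455 [-2.07269362  0.48242545  6.78433838]
```

View pics/s1.png

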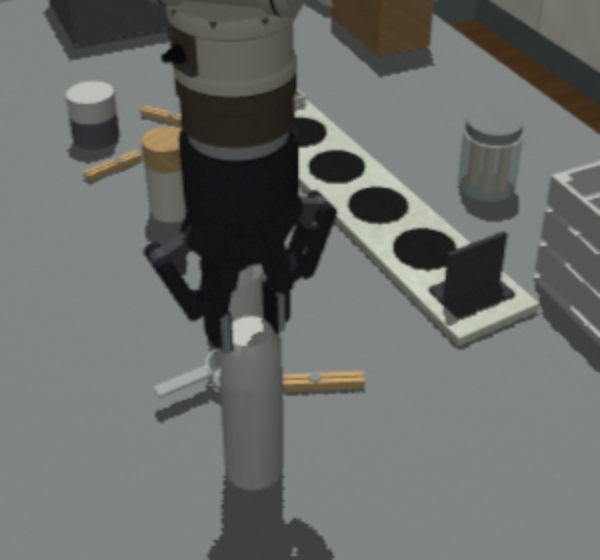

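```bash
python3 - <<'E'
from h import *
im,d=imaging.camera('side');P=cloud('side',d)
for v in range(300,336,4):
    print(v,[tuple((P[v,u]*1000).round().astype(int)) for u in (256,260,264,270,276,288,292)])
E
```

```text
300 [(np.int64(345), np.int64(-295), np.int64(198)), (np.int64(350), np.int64(-298), np.int64(199)), (np.int64(356), np.int64(-297), np.int64(196)), (np.int64(419), np.int64(-143), np.int64(48)), (np.int64(431), np.int64(-145), np.int64(45)), (np.int64(393), np.int64(-292), np.int64(178)), (np.int64(399), np.int64(-293), np.int64(176))]
304 [(np.int64(345), np.int64(-296), np.int64(192)), (np.int64(350), np.int64(-298), np.int64(192)), (np.int64(356), np.int64(-297), np.int64(189)), (np.int64(419), np.int64(-142), np.int64(38)), (np.int64(430), np.int64(-145), np.int64(36)), (np.int64(393), np.int64(-292), np.int64(170)), (np.int64(399), np.int64(-293), np.int64(168))]
308 [(np.int64(346), np.int64(-292), np.int64(181)), (np.int64(349), np.int64(-298), np.int64(185)), (np.int64(356), np.int64(-297), np.int64(181)), (np.int64(419), np.int64(-143), np.int64(28)), (np.int64(383), np.int64(-270), np.int64(148)), (np.int64(392), np.int64(-294), np.int64(164)), (np.int64(399), np.int64(-293), np.int64(160))]
312 [(np.int64(344), np.int64(-294), np.int64(176)), (np.int64(351), np.int64(-292
[... 1251 characters left out ...]
64(-171), np.int64(-1))]
328 [(np.int64(379), np.int64(-175), np.int64(23)), (np.int64(352), np.int64(-283), np.int64(132)), (np.int64(355), np.int64(-294), np.int64(140)), (np.int64(362), np.int64(-299), np.int64(142)), (np.int64(369), np.int64(-305), np.int64(144)), (np.int64(387), np.int64(-305), np.int64(137)), (np.int64(447), np.int64(-180), np.int64(-1))]
332 [(np.int64(378), np.int64(-175), np.int64(13)), (np.int64(387), np.int64(-172), np.int64(7)), (np.int64(354), np.int64(-295), np.int64(133)), (np.int64(360), np.int64(-303), np.int64(139)), (np.int64(368), np.int64(-307), np.int64(139)), (np.int64(387), np.int64(-305), np.int64(128)), (np.int64(442), np.int64(-190), np.int64(-1))]
```

The tips hold only the can's bevel (tip z about 0.145), so the fingers are higher than the reported TCP suggests. I open and measure the tips.

>>> apply_moves([
  [[0,0,0,0,0.2],[0,0,0,0,1],[0,0,0,0,1],[0,0,0,0,1],[0,0,0,0,1]],
])

```text
clock: 3.67
eef_pos: [0.3726, -0.2829, 0.1234]
tool_rot: [0.678, 0.735, 0.0, -0.0]
ft_force: [0.1, 0.5, -0.3]
grip_width: 0.0851
grasp_force: 0.0
```

```bash
python3 - <<'E'
from h import *
o=get_obs();im,d=imaging.camera('wrist')
s,ds=imaging.camera('side');P=cloud('side',ds)
c=imaging.get_calibration('wrist');T=np.array(c['hand_eye']);K=np.array(c['camera_matrix'])
v,u=np.mgrid[:480,:640];p=np.stack([u,v,np.ones_like(u)],-1)@np.linalg.inv(K).T*d[...,None]
p=(p@T[:3,:3].T+T[:3,3])
for lo,hi in((-.07,-.035),(.035,.07)):
    M=(d>0)&(np.abs(p[...,0])<.025)&(p[...,1]>lo)&(p[...,1]<hi)&(p[...,2]<.05)
    print(M.sum(),np.percentile(p[M][:,2],[5,50,95,100]).round(4),np.percentile(p[M][:,1],[1,50,99]).round(4)) if M.sum() else 0
R=Rotation.from_quat(o['tool_rot']).as_matrix();q=(P-o['eef_pos'])@R
M=(np.abs(q[...,0])<.015)&(np.abs(np.abs(q[...,1])-.05)<.02)&(q[...,2]<.06)
print('eef',o['eef_pos'],o['grip_width'])
for sgn in(-1,1):
    m=M&(np.sign(q[...,1])==sgn);print(sgn,m.sum(),np.percentile(q[m][:,2],[50,95,99,100]).round(4),np.percentile(q[m][:,1],[0,50,100]).round(4))
cv2.imwrite('pics/w2.png',np.vstack([im[:,::1],s])[:: , :][:480]); cv2.imwrite('pics/s2.png',cv2.resize(s[150:430,150:450],None,fx=2,fy=2))
E
```

```text
16885 [-0.095  -0.0802 -0.0396 -0.0284] [-0.0671 -0.0495 -0.0355]
17135 [-0.0939 -0.0802 -0.0396 -0.0285] [0.0356 0.05   0.0671]
eef [ 0.37258943 -0.28289249  0.12339671] 0.08514002120591659
-1 5669 [-0.3192 -0.0776 -0.0446 -0.032 ] [-0.07   -0.0488 -0.03  ]
1 1606 [-0.1257 -0.045  -0.0358 -0.0302] [0.0301 0.052  0.07  ]
```

View pics/w2.png

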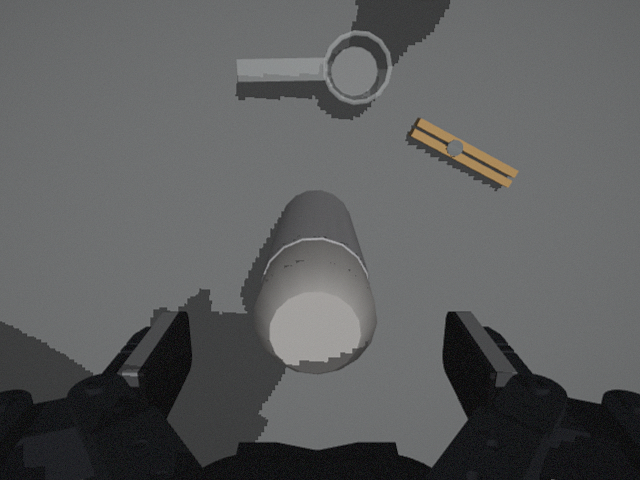

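The wrist view shows the open finger pads beside the can's top at rows 310–385. Depth puts the tips 29 mm behind the reported TCP, and the side camera agrees (30 mm). The true pad centre is therefore about 40 mm above the TCP, so I lower by 38 mm and grip again.

>>> apply_moves([
  [[0,0,-0.35,0,1],[0,0,-0.35,0,1],[0,0,-0.25,0,1],[0,0,0,0,0.5],[0,0,0,0,0],[0,0,0,0,-0.5],[0,0,0,0,-1],[0,0,0,0,-1]],
])

```text
clock: 4.43
eef_pos: [0.3731, -0.2835, 0.0866]
tool_rot: [0.678, 0.735, -0.0, 0.001]
ft_force: [-1.8, 0.2, 3.3]
grip_width: 0.0448
grasp_force: 61.7
```

>>> apply_moves([
  [[0,0,0,0,-1],[0,0,0,0,-1],[0,0,0,0,-1]],
])

```text
clock: 4.68
eef_pos: [0.3731, -0.2835, 0.0866]
tool_rot: [0.678, 0.735, -0.0, 0.001]
ft_force: [-1.1, 0.4, 6.2]
grip_width: 0.045
grasp_force: 61.9
```

>>> apply_moves([
  [[0,0,0.3,0,-1],[0,0,0.5,0,-1],[0,0,0.6,0,-1],[0,0,0.6,0,-1],[0.2,0.13,0.5,0,-1],[0.4,0.26,0,0,-1],[0.6,0.39,0,0,-1],[0.6,0.39,0,0,-1]],
])

```text
clock: 5.35
eef_pos: [0.4452, -0.2359, 0.1859]
tool_rot: [0.679, 0.734, 0.0, 0.0]
ft_force: [-0.4, -0.3, -2.4]
grip_width: 0.0446
grasp_force: 61.9
```

>>> apply_moves([
  [[0.6,0.39,0,0,-1],[0.6,0.39,0,0,-1],[0.6,0.39,0,0,-1],[0.6,0.39,0,0,-1],[0.6,0.39,0,0,-1],[0.6,0.39,0,0,-1],[0.6,0.39,0,0,-1],[0.4,0.24,0,0,-1]],
])

```text
clock: 6.02
eef_pos: [0.6304, -0.1151, 0.1843]
tool_rot: [0.677, 0.736, 0.0, -0.001]
ft_force: [1.0, -0.5, -2.4]
grip_width: 0.0449
grasp_force: 62.0
```

>>> apply_moves([
  [[0.2,0.12,0,0,-1],[0,0,0,0,-1],[0,0,0,0,-1],[0,0,0,0,-1]],
])

```text
clock: 6.35
eef_pos: [0.6357, -0.1129, 0.1849]
tool_rot: [0.678, 0.735, -0.001, -0.001]
ft_force: [-0.4, -1.1, -1.6]
grip_width: 0.0449
grasp_force: 62.0
```

>>> apply_moves([
  [[0,0,-0.5,0,-1],[0,0,-0.5,0,-1],[0,0,-0.45,0,-1],[0,0,-0.35,0,-1],[0,0,-0.2,0,-1],[0,0,-0.08,0,-1],[0,0,-0.04,0,-1],[0,0,0,0,-1]],
])

```text
clock: 7.02
eef_pos: [0.6364, -0.1131, 0.1019]
tool_rot: [0.678, 0.735, 0.0, 0.0]
ft_force: [0.2, 0.6, -2.5]
grip_width: 0.0449
grasp_force: 62.1
```

>>> apply_moves([
  [[0,0,-0.04,0,-1],[0,0,0,0,-1]],
])

```text
clock: 7.18
eef_pos: [0.6373, -0.1131, 0.1016]
tool_rot: [0.678, 0.735, 0.001, 0.001]
ft_force: [-3.6, -0.5, 5.3]
grip_width: 0.0449
grasp_force: 63.1
```

>>> apply_moves([
  [[0,0,0,0,-0.1],[0,0,0,0,0.2],[0,0,0,0,1],[0,0,0,0,1],[0,0,0.2,0,1],[0,0,0.5,0,1],[0,0,0.8,0,1],[0,0,0.8,0,1]],
])

```text
clock: 7.85
eef_pos: [0.6359, -0.1123, 0.1914]
tool_rot: [0.678, 0.735, -0.001, -0.001]
ft_force: [1.2, -0.6, -0.6]
grip_width: 0.0855
grasp_force: 0.0
```

```bash
python3 - <<'E'
from h import *
im,d=imaging.camera('side');P=cloud('side',d)
cv2.imwrite('pics/s3.png',im)
M=(np.hypot(P[...,0]-.636,P[...,1]+.113)<.04)&(P[...,2]>.05)&(P[...,2]<.17)
print(get_obs()['eef_pos'])
for z in (.06,.08,.1,.12,.16):
    m=M&(np.abs(P[...,2]-z)<.008); print(z,m.sum(),P[m].mean(0).round(4) if m.sum() else 0)
E
```

```text
[ 0.63977912 -0.11302579  0.20048091]
0.06 148 [ 0.6281 -0.1312  0.0602]
0.08 151 [ 0.628  -0.1307  0.0802]
0.1 158 [ 0.6282 -0.131   0.1001]
0.12 179 [ 0.6285 -0.1309  0.1201]
0.16 301 [ 0.6332 -0.1228  0.1611]
```

View pics/s3.png

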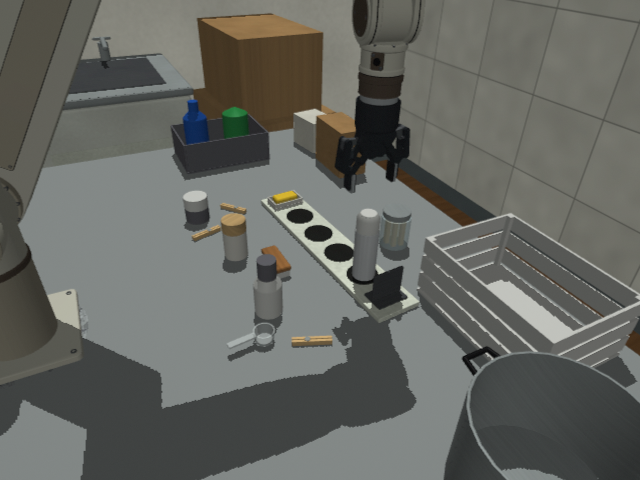

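The can stands upright on the pad next to the bookend (366,245). Next is the bottle.

>>> apply_moves([
  [[-0.4,0,0.2,0,1],[-0.8,0,0,0,1],[-0.9,0,0,0,1],[-0.9,-0.1,0,0,1],[-0.9,0,0,0,1],[-0.8,0,0,0,1],[-0.6,0,0,0,1],[0,0,0,0,1]],
])

```text
clock: 8.57
eef_pos: [0.4202, -0.1162, 0.1998]
tool_rot: [0.679, 0.735, -0.001, -0.001]
ft_force: [-0.5, 0.7, -0.7]
grip_width: 0.0855
grasp_force: 0.0
```

>>> apply_moves([
  [[0,0,-0.6,0,1],[0,0,-0.8,0,1],[0,0,-0.8,0,1],[0,0,-0.7,0,1],[0,0,-0.4,0,1],[0,0,0,0,0],[0,0,0,0,-0.5],[0,0,0,0,-1]],
])

```text
clock: 9.23
eef_pos: [0.4263, -0.1169, 0.0684]
tool_rot: [0.678, 0.735, 0.001, 0.001]
ft_force: [0.8, 0.3, 0.4]
grip_width: 0.0518
grasp_force: 0.0
```

>>> apply_moves([
  [[0,0,0,0,-1],[0,0,0,0,-1],[0,0,0,0,-1]],
])

```text
clock: 9.48
eef_pos: [0.4258, -0.117, 0.0688]
tool_rot: [0.678, 0.735, 0.001, 0.001]
ft_force: [-2.1, -0.7, 5.5]
grip_width: 0.0341
grasp_force: 59.1
```

>>> apply_moves([
  [[0,0,0.3,0,-1],[0,0,0.5,0,-1],[0,0,0.6,0,-1],[0,0,0.6,0,-1],[0.2,0.09,0.5,0,-1],[0.4,0.18,0,0,-1],[0.6,0.28,0,0,-1],[0.6,0.28,0,0,-1]],
])

```text
clock: 10.15
eef_pos: [0.4976, -0.0832, 0.1684]
tool_rot: [0.679, 0.735, 0.001, 0.001]
ft_force: [0.7, -1.1, -3.1]
grip_width: 0.0336
grasp_force: 60.0
```

>>> apply_moves([
  [[0.6,0.28,0,0,-1],[0.6,0.28,0,0,-1],[0.6,0.28,0,0,-1],[0.6,0.28,0,0,-1],[0.4,0.18,0,0,-1],[0.3,0.14,0,0,-1],[0.2,0.09,0,0,-1],[0,0,0,0,-1]],
])

```text
clock: 10.82
eef_pos: [0.6301, -0.0211, 0.1666]
tool_rot: [0.678, 0.735, 0.0, 0.0]
ft_force: [-0.4, 0.3, -2.2]
grip_width: 0.0337
grasp_force: 60.2
```

>>> apply_moves([
  [[0,0,-0.5,0,-1],[0,0,-0.5,0,-1],[0,0,-0.45,0,-1],[0,0,-0.35,0,-1],[0,0,-0.2,0,-1],[0,0,-0.08,0,-1],[0,0,-0.04,0,-1],[0,0,0,0,-1]],
])

```text
clock: 11.48
eef_pos: [0.6275, -0.0225, 0.0841]
tool_rot: [0.678, 0.735, -0.0, -0.0]
ft_force: [-3.8, -0.0, 3.2]
grip_width: 0.0338
grasp_force: 61.2
```

Contact. Release and rise.

>>> apply_moves([
  [[0,0,-0.02,0,-1],[0,0,0,0,-0.4],[0,0,0,0,0],[0,0,0,0,1],[0,0,0,0,1],[0,0,0.3,0,1],[0,0,0.8,0,1],[0,0,0.8,0,1]],
])

```text
clock: 12.15
eef_pos: [0.6275, -0.0221, 0.1565]
tool_rot: [0.678, 0.735, -0.001, -0.002]
ft_force: [0.9, -0.2, 0.4]
grip_width: 0.0855
grasp_force: 0.0
```

>>> apply_moves([
  [[0,0,0.8,0,1],[0,0,0.3,0,1],[0,0,0,0,1]],
])

```text
clock: 12.4
eef_pos: [0.6316, -0.0223, 0.2066]
tool_rot: [0.678, 0.735, 0.003, 0.004]
ft_force: [-0.1, -0.4, 0.9]
grip_width: 0.0856
grasp_force: 0.0
```

```bash
python3 - <<'E'
from h import *
im,d=imaging.camera('side');P=cloud('side',d)
print(get_obs()['eef_pos'])
for c,zs in(((.636,-.113),(.06,.1,.161)),((.629,-.023),(.04,.06,.12,.133))):
  M=(np.hypot(P[...,0]-c[0],P[...,1]-c[1])<.04)
  for z in zs:
    m=M&(np.abs(P[...,2]-z)<.006); print(z,m.sum(),P[m].mean(0).round(4) if m.sum() else 0)
E
```

```text
[ 0.63033525 -0.02220152  0.20375347]
0.06 108 [ 0.6282 -0.1315  0.0599]
0.1 117 [ 0.6282 -0.131   0.0999]
0.161 267 [ 0.6339 -0.1222  0.162 ]
0.04 107 [ 0.6171 -0.0421  0.0399]
0.06 118 [ 0.6172 -0.0417  0.0601]
0.12 86 [ 0.6205 -0.0356  0.12  ]
0.133 176 [ 0.6246 -0.0281  0.1353]
```

>>> apply_moves([
  [[-0.4,0.2,0,0,1],[-0.8,0.41,0,0,1],[-0.8,0.41,0,0,1],[-0.8,0.41,0,0,1],[-0.8,0.41,0,0,1],[-0.8,0.41,0,0,1],[-0.5,0.28,0,0,1],[-0.2,0.1,0,0,1]],
])

```text
clock: 13.12
eef_pos: [0.4204, 0.0838, 0.1997]
tool_rot: [0.677, 0.736, -0.002, -0.002]
ft_force: [0.3, 0.1, -0.8]
grip_width: 0.0855
grasp_force: 0.0
```

>>> apply_moves([
  [[0,0,-0.4,0,1],[0,0,-0.8,0,1],[0,0,-0.8,0,1],[0,0,-0.8,0,1],[0,0,-0.8,0,1],[0,0,-0.4,0,1],[0,0,0,0,1],[0,0,0,0,0.3]],
])

```text
clock: 13.78
eef_pos: [0.4235, 0.0826, 0.04]
tool_rot: [0.678, 0.735, -0.002, -0.001]
ft_force: [0.2, 0.2, 1.0]
grip_width: 0.0757
grasp_force: 0.0
```

>>> apply_moves([
  [[0,0,0,0,0],[0,0,0,0,-1],[0,0,0,0,-1],[0,0,0,0,-1],[0,0,0,0,-1]],
])

```text
clock: 14.2
eef_pos: [0.4258, 0.0832, 0.043]
tool_rot: [0.678, 0.735, 0.001, 0.001]
ft_force: [-2.3, -1.1, 6.3]
grip_width: 0.0517
grasp_force: 62.8
```

>>> apply_moves([
  [[0,0,0.3,0,-1],[0,0,0.5,0,-1],[0,0,0.6,0,-1],[0,0,0.6,0,-1],[0.2,0,0.5,0,-1],[0.4,-0.05,0,0,-1],[0.6,-0.05,0,0,-1],[0.6,-0.05,0,0,-1]],
])

```text
clock: 14.87
eef_pos: [0.4977, 0.0771, 0.1426]
tool_rot: [0.678, 0.735, 0.001, 0.001]
ft_force: [0.0, 0.2, -1.5]
grip_width: 0.0516
grasp_force: 63.3
```

>>> apply_moves([
  [[0.6,-0.05,0,0,-1],[0.6,-0.05,0,0,-1],[0.6,-0.05,0,0,-1],[0.6,-0.05,0,0,-1],[0.4,-0.05,0,0,-1],[0.25,0,0,0,-1],[0.1,0,0,0,-1],[0,0,0,0,-1]],
])

```text
clock: 15.53
eef_pos: [0.6231, 0.067, 0.1409]
tool_rot: [0.678, 0.735, -0.0, -0.0]
ft_force: [-0.0, 0.1, -2.5]
grip_width: 0.0516
grasp_force: 63.3
```

>>> apply_moves([
  [[0,0,-0.5,0,-1],[0,0,-0.5,0,-1],[0,0,-0.45,0,-1],[0,0,-0.35,0,-1],[0,0,-0.2,0,-1],[0,0,-0.08,0,-1],[0,0,-0.04,0,-1],[0,0,0,0,-1]],
])

```text
clock: 16.2
eef_pos: [0.6215, 0.0671, 0.0583]
tool_rot: [0.678, 0.735, -0.0, -0.0]
ft_force: [0.0, -0.3, -0.9]
grip_width: 0.0516
grasp_force: 63.5
```

>>> apply_moves([
  [[0,0,-0.03,0,-1],[0,0,0,0,0],[0,0,0,0,0.4],[0,0,0,0,1],[0,0,0,0,1],[0,0,0.3,0,1],[0,0,0.8,0,1],[0,0,0.8,0,1]],
])

```text
clock: 16.87
eef_pos: [0.6213, 0.0669, 0.1304]
tool_rot: [0.678, 0.735, -0.002, -0.001]
ft_force: [1.2, 0.1, 0.5]
grip_width: 0.0856
grasp_force: 0.0
```

>>> apply_moves([
  [[0,0,0.8,0,1],[0,0,0.5,0,1],[0,0,0.3,0,1],[0,0,0,0,1]],
])

```text
clock: 17.2
eef_pos: [0.6251, 0.0673, 0.1997]
tool_rot: [0.678, 0.735, 0.003, 0.003]
ft_force: [0.1, 0.1, 0.3]
grip_width: 0.0852
grasp_force: 0.0
```

```bash
python3 - <<'E'
from h import *
im,d=imaging.camera('side');P=cloud('side',d)
print(get_obs()['eef_pos'])
c,zs=(.6215,.0665),(.04,.06,.09,.107)
M=(np.hypot(P[...,0]-c[0],P[...,1]-c[1])<.04)
for z in zs:
    m=M&(np.abs(P[...,2]-z)<.006); print(z,m.sum(),P[m].mean(0).round(4) if m.sum() else 0)
E
```

```text
[0.62406584 0.06722489 0.19734861]
0.04 84 [0.6107 0.0483 0.0403]
0.06 95 [0.6126 0.0485 0.0602]
0.09 102 [0.6138 0.0478 0.09  ]
0.107 270 [0.62   0.0609 0.1079]
```

>>> apply_moves([
  [[-0.4,0.34,0,0,1],[-0.7,0.6,0,0,1],[-0.7,0.6,0,0,1],[-0.7,0.6,0,0,1],[-0.7,0.6,0,0,1],[-0.7,0.6,0,0,1],[-0.7,0.6,0,0,1],[-0.7,0.6,0,0,1]],
])

```text
clock: 17.92
eef_pos: [0.4083, 0.2489, 0.1937]
tool_rot: [0.678, 0.735, -0.001, -0.0]
ft_force: [0.4, 0.7, 0.2]
grip_width: 0.0853
grasp_force: 0.0
```

>>> apply_moves([
  [[-0.4,0.35,0,0,1],[-0.2,0.18,0,0,1],[0,0,0,0,1],[0,0,0,0,1]],
])

```text
clock: 18.25
eef_pos: [0.3867, 0.2696, 0.1947]
tool_rot: [0.678, 0.735, -0.001, 0.0]
ft_force: [0.1, -0.1, -0.0]
grip_width: 0.0852
grasp_force: 0.0
```

```bash
python3 - <<'E'
from h import *
o=get_obs();im,d=imaging.camera('wrist')
c=imaging.get_calibration('wrist');T=np.array(c['hand_eye']);K=np.array(c['camera_matrix'])
R=Rotation.from_quat(o['tool_rot']).as_matrix()
v,u=np.mgrid[:480,:640];p=np.stack([u,v,np.ones_like(u)],-1)@np.linalg.inv(K).T*d[...,None]
p=(p@T[:3,:3].T+T[:3,3])@R.T+o['eef_pos']
M=(d>0)&(np.abs(p[...,2]-.066)<.005)&(np.hypot(p[...,0]-.386,p[...,1]-.269)<.06)
print(o['eef_pos'],M.sum(),p[M].mean(0),p[M].max(0),p[M].min(0))
E
```

```text
[0.38669193 0.2695999  0.19473507] 5212 [0.38390563 0.27120486 0.06443308] [0.412653   0.29884994 0.06692558] [0.35535037 0.24188104 0.06103898]
```

>>> apply_moves([
  [[-0.04,0,-0.4,0,1],[0,0,-0.8,0,1],[0,0,-0.8,0,1],[0,0,-0.8,0,1],[0,0,-0.8,0,1],[0,0,-0.6,0,1],[0,0,-0.3,0,1],[0,0,-0.2,0,1]],
])

```text
clock: 18.97
eef_pos: [0.385, 0.2677, 0.005]
tool_rot: [0.679, 0.734, -0.002, -0.0]
ft_force: [-0.6, 0.4, 0.6]
grip_width: 0.0853
grasp_force: 0.0
```

>>> apply_moves([
  [[0,0,0,0,0.4],[0,0,0,0,0],[0,0,0,0,-1],[0,0,0,0,-1],[0,0,0,0,-1],[0,0,0,0,-1]],
])

```text
clock: 19.47
eef_pos: [0.3861, 0.2703, 0.0085]
tool_rot: [0.678, 0.735, 0.001, 0.001]
ft_force: [0.9, 0.3, 2.4]
grip_width: 0.057
grasp_force: 64.5
```

>>> apply_moves([
  [[0,0,0.3,0,-1],[0,0,0.5,0,-1],[0,0,0.6,0,-1],[0,0,0.6,0,-1],[0.2,-0.1,0.5,0,-1],[0.4,-0.2,0,0,-1],[0.6,-0.29,0,0,-1],[0.6,-0.29,0,0,-1]],
])

```text
clock: 20.13
eef_pos: [0.4574, 0.2347, 0.1083]
tool_rot: [0.677, 0.736, 0.001, 0.0]
ft_force: [0.4, 0.4, -2.0]
grip_width: 0.0569
grasp_force: 64.8
```

>>> apply_moves([
  [[0.6,-0.29,0,0,-1],[0.6,-0.29,0,0,-1],[0.6,-0.29,0,0,-1],[0.6,-0.29,0,0,-1],[0.6,-0.29,0,0,-1],[0.5,-0.25,0,0,-1],[0.3,-0.15,0,0,-1],[0.15,-0.1,0,0,-1]],
])

```text
clock: 20.8
eef_pos: [0.6163, 0.1556, 0.1067]
tool_rot: [0.679, 0.735, -0.0, 0.0]
ft_force: [0.4, -0.3, -2.8]
grip_width: 0.0569
grasp_force: 64.8
```

>>> apply_moves([
  [[0,0,0,0,-1],[0,0,-0.5,0,-1],[0,0,-0.5,0,-1],[0,0,-0.45,0,-1],[0,0,-0.35,0,-1],[0,0,-0.2,0,-1],[0,0,-0.08,0,-1],[0,0,-0.04,0,-1]],
])

```text
clock: 21.47
eef_pos: [0.6128, 0.1571, 0.0236]
tool_rot: [0.678, 0.735, -0.001, -0.001]
ft_force: [-8.2, -2.5, 9.9]
grip_width: 0.0566
grasp_force: 65.8
```

>>> apply_moves([
  [[0,0,0,0,-1],[0,0,0,0,-1]],
])

```text
clock: 21.63
eef_pos: [0.6153, 0.1573, 0.0237]
tool_rot: [0.678, 0.735, 0.001, 0.0]
ft_force: [-0.5, -0.4, -2.3]
grip_width: 0.0569
grasp_force: 64.9
```

>>> apply_moves([
  [[0,0,-0.03,0,-1],[0,0,0,0,0.2],[0,0,0,0,0.6],[0,0,0,0,1],[0,0,0,0,1],[0,0,0.3,0,1],[0,0,0.8,0,1],[0,0,0.8,0,1]],
])

```text
clock: 22.3
eef_pos: [0.6136, 0.1563, 0.0972]
tool_rot: [0.678, 0.735, -0.002, -0.001]
ft_force: [0.7, 0.5, 0.3]
grip_width: 0.0855
grasp_force: 0.0
```

>>> apply_moves([
  [[0,0,0.8,0,1],[-0.3,0,0.8,0,1],[-0.8,0,0.3,0,1],[-0.8,0,0,0,1],[-0.8,0,0,0,1],[-0.8,0,0,0,1],[-0.8,0,0,0,1],[0,0,0,0,1]],
])

```text
clock: 22.97
eef_pos: [0.4363, 0.1556, 0.1736]
tool_rot: [0.677, 0.736, -0.002, -0.002]
ft_force: [-0.9, -0.3, -0.6]
grip_width: 0.0852
grasp_force: 0.0
```

>>> apply_moves([
  [[-0.8,0.4,0,0,1],[-0.8,0.8,0,0,1],[0,0.8,0,0,1],[0,0.8,0,0,1],[0,0.8,0,0,1],[0,0,0,0,1],[0,0,0,0,1]],
])

```text
clock: 23.55
eef_pos: [0.3818, 0.2996, 0.1741]
tool_rot: [0.677, 0.736, 0.0, 0.0]
ft_force: [-0.7, -0.6, -0.1]
grip_width: 0.0855
grasp_force: 0.0
```

```bash
python3 - <<'E'
from h import *
im,d=imaging.camera('top');P=cloud('top',d);cv2.imwrite('pics/top9.png',im)
s,ds=imaging.camera('side');cv2.imwrite('pics/s9.png',s)
for n,c,h in(('can',(.636,-.1128),.165),('bottle',(.629,-.0232),.137),('canister',(.6215,.0665),.109),('tub',(.6145,.156),.081)):
    W=(np.abs(P[...,2]-h)<.005)&(np.hypot(P[...,0]-c[0],P[...,1]-c[1])<.05)
    vv,uu=np.nonzero(W);q,r=cv2.minEnclosingCircle(np.c_[uu,vv].astype(np.float32))
    p=onz('top',q,h);print(n,W.sum(),P[W].mean(0).round(4),'off mm',((p[:2]-c)*1000).round(1))
E
```

```text
can 388 [ 0.6358 -0.1144  0.1648] off mm [-0.  -1.2]
bottle 300 [ 0.6255 -0.0228  0.1376] off mm [-3.3  0.5]
canister 617 [0.6203 0.0673 0.1095] off mm [-1.2  0.9]
tub 709 [0.6157 0.1574 0.0813] off mm [0.9 1.4]
```

View pics/s9.png

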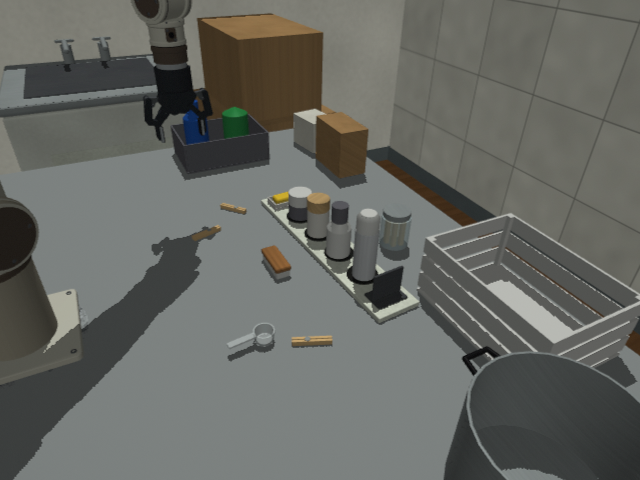

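View pics/top9.png

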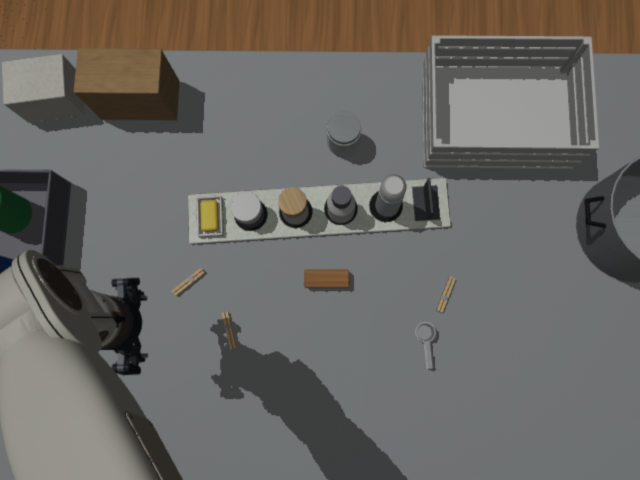

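Both views show all four containers upright on their pads in order: can at (390,190), bottle at (341,200), canister at (293,205) and tub at (248,208). They are within 3.5 mm of the pad centres, the jar is unmoved at (344,130) and the arm is clear.

```bash
python3 -c "
from workcell import order;print(order.job_done())"
```

```text
the job is handed in; nothing more can be done
None
```

I lined up all four containers upright on the pads in height order from the bookend (can, bottle, canister, tub), each within about 3.5 mm of its pad's centre, left the jar untouched, and handed the job in at about 24 s; no verdict came back.

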